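# Square the light mask and hold it out at the mark

### The job

Square the mask on the telescoping arm by turning the knob at the arm's outer end until its pointer stands on the dial's zero line. Then take the arm by its black grip block, squeezing the lock button in to release it, draw the arm out until its side pointer is level with the upright fin of the rider on the scale, and finish holding it still there with the button squeezed (a spring pulls it back if you let go). Leave the knob on zero and do not disturb the other things on the table.

Things in the scene. Friction and masses are not known exactly. Their poses are not given: they have to be found in the camera images.
- boom: telescoping mask arm: level 16 mm square steel bar, axis 130 mm above the table, sliding out of a sleeve. Origin on its axis straight under the grip block; +y along the bar the way it EXTENDS, z up. Travel 0 to 150 mm; it starts fully in, latched there. A spring pulls it back in all along (3 to 4.5 N, plus 1 N of friction); let go, it runs back.
- stand: fixed grey stand with the arm's aluminium sleeve and the scale rail; base plate 155 by 320 by 12 mm; its place and yaw vary; axes parallel to boom's; origin on the table, 45 mm behind (-y) the grip block's home position, under the bar's axis
- boom_grip (a point): where to take the arm: centre of the upright black grip block on the bar, 24 (x) by 30 (y) by 46 mm high, 138 to 184 mm above the table, with the lock button on its +x side. This point is midway across block and button, 161 mm up, and moves with the arm; axes as boom. Grasped with the fingers closing along x: 34 mm wide, 28 mm with the button squeezed in.
- lock_button_face (a point): centre of the round face (20 mm across) of the lock button on the +x side of the grip block, 161 mm above the table, pushed in towards -x; moves with the arm
- lock_button (a joint): how far the lock button is pressed: 0 out, 0.006 m fully in (5 N). Its latch is free of the catch beyond about 0.004 m; with the button out the arm cannot leave home. It springs back when let go.
- knob_grip (a point): grip point on the knob's vertical axis, 172 mm above the table, 105 mm along the arm's +y from the grip block; moves with the arm. Upright black bar handle 12 (x) by 44 mm (y), top 186 mm above the table, on a 76 mm dial disc, upper face 142 mm above the table; turns a dark mask sheet 90 by 110 mm under the arm. Axes turn with it: y towards its pointer.
- mask_knob (a joint): angle of knob, pointer and mask in rad, positive anticlockwise from above; 0 when the pointer stands on the zero mark, the long bold line of the dial at the arm's outer end (+y); the knob's axes are then parallel to the arm's. Starts between 0.45 and 1.25 (turn clockwise to zero), stays where left (friction 0.06 N m).
- pointer_tip (a point): tip of the thin steel pointer sticking out sideways (+x) from the arm, 120 mm above the table; moves with the arm; axes as boom
- mark (a point): the mark: upright steel fin (3 mm thick, 18 mm high) of a small rider fixed on the scale rail beside the arm (+x side, ticks each 10 mm). Point on the fin's edge nearest the pointer's path, 120 mm above the table; axes as boom. Pointer level with it along y = arm at the mark: 60 to 130 mm of extension, different each time.
- light_stage: flat illuminated box on the table, 220 by 200 by 20 mm, fixed, over which the mask is extended; origin under its centre
- dish: round clear glass dish, 168 mm across, 36 mm high, standing on the light stage; origin under its centre
- dye_bottle0: small red dropper bottle, 26 mm across, 64 mm high; bystander near the stand; origin under its centre
- dye_bottle1: small green dropper bottle, same size; bystander near the stand; origin under its centre
- dye_bottle2: small blue dropper bottle, same size; bystander beyond the stand; origin under its centre
- tape_roll: roll of black tape lying flat, 90 mm across, 25 mm high; bystander; origin under its centre
- jug: clear glass jug with a handle, 110 mm across, 120 mm high; bystander to the left; origin under its centre
- screwdriver: screwdriver lying on the table to the right; bystander; origin under its middle
- water_bottle: clear bottle, 64 mm across, 190 mm high; bystander to the right; origin under its centre

How it is judged:
On the way, in this order (a step that is already met when the one before it is completed fails the run):
1. the knob's pointer stands on zero (within 0.09 rad) with the arm still home (value of joint mask_knob between -0.09 and 0.09 rad and distance of boom from where it was at the start of the episode below 0.01 m), for 0.2 s.
2. the lock button is squeezed in by the fingers (value of joint lock_button above 0.004 m and contact force between the fingers and boom above 3 N), for 0.2 s.
At the end, for the whole second after the job is handed in: The arm's pointer is level with the rider's fin within 4 mm along the scale and still (under 10 mm/s), the fingers hold it (over 3 N on the arm) with the lock button in by more than 4 mm, and the knob is within 0.09 rad of zero (all of step 2 and value of joint mask_knob between -0.09 and 0.09 rad and y of pointer_tip in the frame of mark between -0.004 and 0.004 m and linear speed of boom below 0.01 m/s); the arm keeps its last pose, push and grip.
It fails at once if a bystander is pushed more than 30 mm (distance of any of dish, dye_bottle0, dye_bottle1, dye_bottle2, tape_roll, jug, screwdriver, water_bottle from where it was at the start of the episode above 0.03 m).
It also fails if it takes over 48 s, if anything falls off the work surface, if the arm or the gripper's body presses on something with over 40 N, if the wrist force passes 120 N, or if a joint passes its speed limit or range.

### The arm

A 6-joint arm with a two-finger parallel gripper is mounted at the origin on the work surface. World frame = base frame: x ahead of the robot, y to its left, z up, the work surface at z = 0. Lengths are in m, angles in rad, forces in N, time in s.
With the tool pointing down it reaches from about 0.375 to 0.925 m from the base axis. Payload 5.7 kg.
Tool frame: the origin (TCP) lies where the fingers leave the gripper's body, on its centre line; the fingertips stand 73 mm ahead of it and the grasp point (between the pads) lies hold_point_z ahead of it (hold_point_z is the distance from the TCP to the grasp point, in m); z points along the fingers, y is the line along which they close (so a half turn about z gives the same grasp; the last joint's range is limited). The gripper opens to 85 mm and grips with 20 to 120 N. Pads are 22 mm wide; open, the fingers measure 114 mm over their backs; the gripper's body (76 mm by 85 mm) begins 54 mm behind the grasp point. The pads swing forward as they close: fully open they stand 13 mm farther back than shut.
Start: joints at [1.124, 0.359, 1.51, -0, 1.272, -0.115], TCP at [0.195, 0.567, 0.304] pointing down, gripper open.
Joint ranges: [-2.97, 2.97], [-1.01, 2.36], [0.21, 2.38], [-0.96, 4.11], [0.2, 2.71], [-2.98, 2.98]. Speed limits (rad/s): [2.39, 2.39, 3.14, 3.14, 3.14, 3.14].

### API

Orientations are given as a 3x3 rotation matrix whose columns are the frame's x, y, z axes.
In Python, from plant import * gives the robot as it stands. The module is installed in compiled form; this text tells all that it offers.
- The arm moves only by the tool carry_out, never from a script. Its argument "motion" is a list that holds one entry, the list of rows, each a list of 5 numbers: the shift along the tool's x, y, z in m, then the turn about the tool's z in degrees, then the finger opening in m, from 0 to 0.0854. In form: [[[dx, dy, dz, roll, fingers], ...]]. A call has 1 to 10 rows; each row shifts and turns the commanded pose from where the row before left it, along the tool's axes as they then stand; what a row does not reach is not made up. A row lasts 1/12 s, in which the tool goes at most 41.7 mm and 7.16 degrees, less where a joint would pass 70% of its speed; a pose out of reach is approached as far as the arm can. A call with a gripper value outside its range is refused whole. The fingers move at their own pace and stop on an object; "squeeze" is the grip in N (left out, the last holds). Time passes only in rows, so rows that do not move let the fingers close. It gives the time, the measured TCP pose, the force, the opening and the grip force at its end, in the units of the state.
- observe(): the state, without advancing time (a new reading comes with each control period).
- get_image(name): name is "side" or "top"; returns the picture (384x512x3 uint8, blue, green, red); there is no depth.
- camera_info(name): a dict with "camera_matrix" (3x3 intrinsics, pixels), "R" (3x3) and "t" (3): a world point X has camera coordinates R X + t. Camera axes: x right, y down, z forward; pixel columns grow to the right and rows downward; lengths in m; the calibration is good to about 2 mm. A picture is of the moment at which its call begins. camera_info takes no time and is no camera call.
- finish_job(): hands the job in; it is judged then, once.
The state is a dict: "t": time; "joint_positions": joint angles; "dq": joint speeds; "joint_torque": joint torques, N m; "tcp_pos": TCP position; "orientation": TCP orientation; "ft_force": force on the tool from outside, world axes, zero at the start; "moment": the same for the moment, N m; "grip_width": finger opening in m; "grip_force": force on a finger pad.
Only numpy, scipy, OpenCV 4.12 (cv2) and the standard library are available. Lean on these libraries where they do the work, as an engineer would, in place of code of your own. Each camera call takes 0.05 s, during which the arm holds its last target. There are 200 camera calls.

## Working session

There is one attempt and no reset: what is moved stays moved. The work goes in short steps, Python scripts to look and compute and a tool call to move; the robot and the scene stay as the last step left them, time stands still between calls to the robot, and variables do not carry over. Pictures are saved under pics/ and viewed, at most 10 in all, crops included, and the job is handed in when it is done.

Besides the shell and the picture viewer there is one more tool, called after "Call:" as name(argument=value, ...) on one line, values as JSON. carry_out: Moves the arm, as the interface text tells. Its arguments: {"type":"object","properties":{"motion":{"type":"array"},"squeeze":{"type":"number"}},"required":["motion"]}

```bash
mkdir -p pics; python3 - <<'E'
from plant import *
import cv2
s=observe();print({k:s[k] for k in s if k in('t','tcp_pos','orientation','grip_width','hold_point_z')}, [k for k in s])
try: print(hold_point_z)
except Exception as e: print(e)
for n in("side","top"):
    cv2.imwrite(f"pics/{n}0.png",get_image(n)); c=camera_info(n); print(n,c, -c['R'].T@c['t'])
E
```

```text
{'t': 0.0, 'tcp_pos': array([0.19521162, 0.56677015, 0.30303468]), 'orientation': array([[-9.45463953e-01,  3.25725762e-01, -8.00784238e-04],
       [ 3.25726683e-01,  9.45462452e-01, -1.69729983e-03],
       [ 2.04257146e-04, -1.86557260e-03, -9.99998239e-01]]), 'grip_width': 0.08518959997198448} ['t', 'joint_positions', 'dq', 'joint_torque', 'tcp_pos', 'orientation', 'ft_force', 'moment', 'grip_force', 'grip_width']
0.0539
side {'camera_matrix': array([[421.06347045,   0.        , 255.8503351 ],
       [  0.        , 421.06347045, 192.37082258],
       [  0.        ,   0.        ,   1.        ]]), 'R': array([[ 0.89456391, -0.4463422 , -0.02310941],
       [-0.27572421, -0.51043806, -0.8145116 ],
       [ 0.35175498,  0.73500451, -0.57968682]]), 't': array([-0.48630648,  0.25423655,  1.37168103])} [ 0.02263577 -1.09547883  0.99098577]
top {'camera_matrix': array([[417.46166605,   0.        , 257.07064667],
       [  0.        , 417.46166605, 193.67050642],
       [  0.        ,   0.        ,   1.        ]]), 'R': array([[ 0.02075347, -0.99964299,  0.01682803],
       [-0.99614039, -0.02211069, -0.08494374],
       [ 0.0852855 , -0.0150002 , -0.99624363]]), 't': array([-0.04634644,  0.58543985,  1.56712094])} [ 0.45048944 -0.00987828  1.61174363]
```

View pics/top0.png

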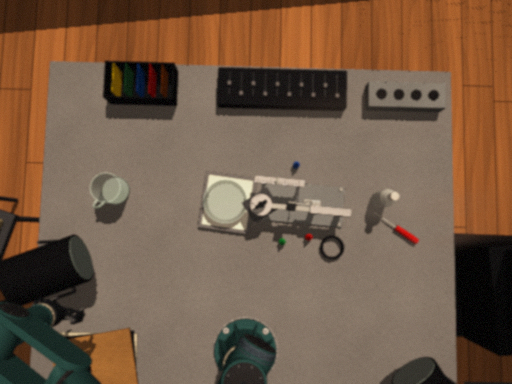

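View pics/side0.png

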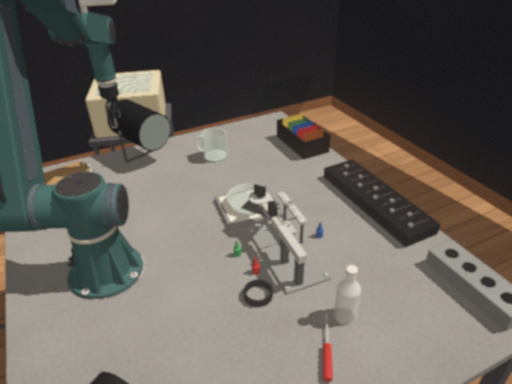

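```bash
python3 - <<'E'
import cv2
a=cv2.imread("pics/top0.png")[160:250,195:360]; b=cv2.imread("pics/side0.png")[165:295,215:345]
cv2.imwrite("pics/topc.png",cv2.resize(a,None,fx=4.8,fy=4.8,interpolation=cv2.INTER_CUBIC))
cv2.imwrite("pics/sidec.png",cv2.resize(b,None,fx=4.6,fy=4.6,interpolation=cv2.INTER_CUBIC))
E
```

```text
(no output)
```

View pics/topc.png

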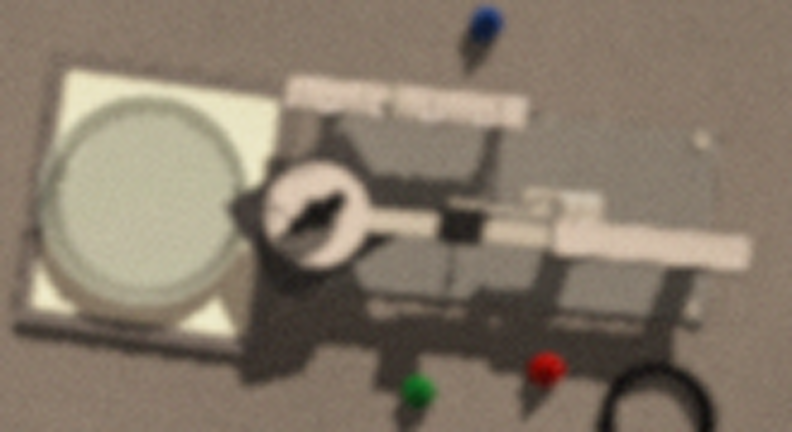

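View pics/sidec.png

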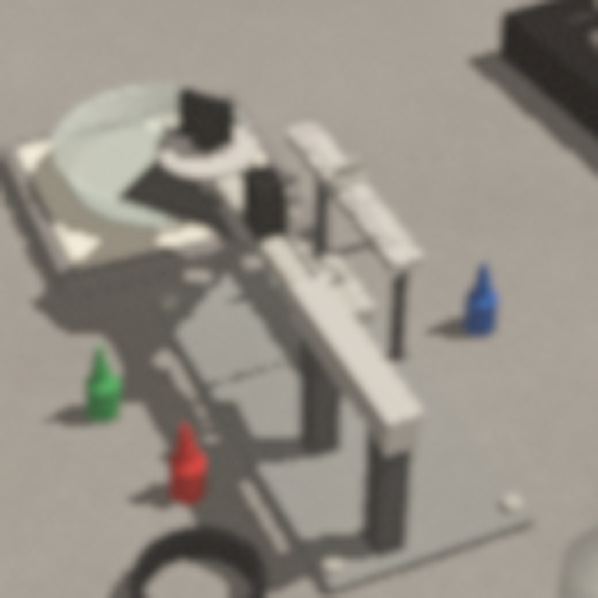

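```bash
python3 - <<'E'
from plant import *
import cv2, numpy as np
for n in("side","top"):
    m=np.mean([get_image(n).astype(float) for _ in range(10)],0); np.save(f"pics/{n}0.npy",m)
t=np.load("pics/top0.npy")[168:225,240:310]; s=np.load("pics/side0.npy")[185:240,255:312]
def up(a): 
    a=np.clip((a-40)*1.35,0,255).astype(np.uint8); return cv2.resize(a,None,fx=7,fy=7,interpolation=cv2.INTER_CUBIC)
t,s=up(t),up(s); 
im=np.zeros((400,800+90,3),np.uint8); im[:t.shape[0],:t.shape[1]]=t; im[:s.shape[0],490:490+s.shape[1]]=s
cv2.imwrite("pics/both.png",im[:,:]if im.shape[1]<=800 else cv2.resize(im,(800,360),interpolation=cv2.INTER_AREA)); print(observe()['t'])
E
```

```text
1.1
```

View pics/both.png

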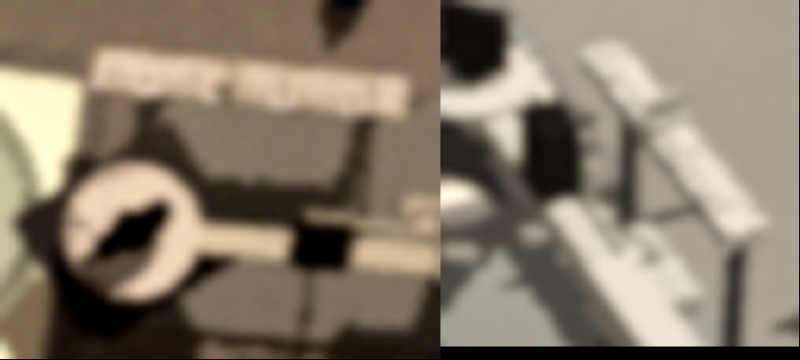

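```bash
cat > h.py <<'E'
import numpy as np, cv2
from plant import *
def cast(n,uv,z):
    c=camera_info(n); C=-c['R'].T@c['t']
    d=c['R'].T@np.linalg.solve(c['camera_matrix'],[*uv,1.]); return C+d*(z-C[2])/d[2]
def proj(n,X):
    c=camera_info(n); p=c['camera_matrix']@(c['R']@np.asarray(X,float)+c['t']); return p[:2]/p[2]
T=lambda x,y:(240+x/6.292,168+y/6.292)
S=lambda x,y:(255+(x-440.4)/6.292,185+y/6.292)
E
python3 - <<'E'
from h import *
np.set_printoptions(precision=4,suppress=True)
t=np.load('pics/top0.npy')
g=t.mean(2)
def cen(mask,r):
    m=np.zeros_like(mask);m[r[1]:r[3],r[0]:r[2]]=mask[r[1]:r[3],r[0]:r[2]]
    n,l,st,c=cv2.connectedComponentsWithStats(m.astype(np.uint8)); i=1+np.argmax(st[1:,4]); return c[i],st[i],l==i
# disc: bright + handle, min enclosing hull
c,st,l=cen(g>140,(246,190,274,218)); print('disc',c,st)
sub=cv2.convexHull(np.argwhere(l)[:,::-1].astype(np.int32))
print('enc',cv2.minEnclosingCircle(sub))
print('knob T',cast('top',T(132,231),.142))
for uv in((295,248),(348,248),(322,228),(322,268),(322,248)): print('block',cast('top',T(*uv),.184))
for a in((100,50),(92,88),(405,112),(410,78),(228,88)): print('rail/rider',a,cast('top',T(*a),.12))
for a in((640,222),(705,208)): print('ptr S',cast('side',S(*a),.12),cast('side',S(*a),.012))
for a in((590,45),(583,65),(745,235),(765,220),(685,98),(655,112)): print('rail S',a,cast('side',S(*a),.12))
print('shadow T',cast('top',T(308,270),.012),cast('top',T(308,330),.012))
# sleeve ends top (orig crop)
for a in((555,237),(748,252)): print('sleeve',cast('top',(195+a[0]/4.8,160+a[1]/4.8),.15))
E
```

```text
disc [261.9212 202.7967] [251 194  23  21 241]
enc ((261.8409118652344, 204.0), 11.55541706085205)
knob T [ 0.5375 -0.0466  0.142 ]
block [ 0.5277 -0.1345  0.184 ]
block [ 0.5283 -0.1634  0.184 ]
block [ 0.5389 -0.1491  0.184 ]
block [ 0.5171 -0.1494  0.184 ]
block [ 0.528  -0.1493  0.184 ]
rail/rider (100, 50) [ 0.6421 -0.0268  0.12  ]
rail/rider (92, 88) [ 0.6201 -0.0227  0.12  ]
rail/rider (405, 112) [ 0.6104 -0.202   0.12  ]
rail/rider (410, 78) [ 0.63   -0.2046  0.12  ]
rail/rider (228, 88) [ 0.6219 -0.1004  0.12  ]
ptr S [ 0.5697 -0.1792  0.12  ] [ 0.6375 -0.0655  0.012 ]
ptr S [ 0.6052 -0.1851  0.12  ] [ 0.6774 -0.0722  0.012 ]
rail S (590, 45) [ 0.6237 -0.0288  0.12  ]
rail S (583, 65) [ 0.6108 -0.0438  0.12  ]
rail S (745, 235) [ 0.6119 -0.2137  0.12  ]
rail S (765, 220) [ 0.6274 -0.2082  0.12  ]
rail S (685, 98) [ 0.6452 -0.0975  0.12  ]
rail S (655, 112) [ 0.6242 -0.1008  0.12  ]
shadow T [ 0.5238 -0.1577  0.012 ] [ 0.4872 -0.1582  0.012 ]
sleeve [ 0.5245 -0.221   0.15  ]
sleeve [ 0.5165 -0.3628  0.15  ]
```

```bash
python3 - <<'E'
from h import *
np.set_printoptions(precision=4,suppress=True)
t=np.load('pics/top0.npy'); s=np.load('pics/side0.npy')
def blob(img,r,f):
    k=4; g=cv2.resize(img[r[1]:r[3],r[0]:r[2]].mean(2),None,fx=k,fy=k,interpolation=cv2.INTER_CUBIC)
    n,l,st,c=cv2.connectedComponentsWithStats(f(g).astype(np.uint8)); i=1+np.argmax(st[1:,4])
    p=np.argwhere(l==i)[:,::-1]; return (p+.5)/k-.5+np.array(r[:2])
def info(name,p,z,cam='top'):
    w=np.array([cast(cam,q,z)[:2] for q in p],np.float32); r=cv2.minAreaRect(w); m=w.mean(0)
    e,v=np.linalg.eigh(np.cov((w-m).T)); a=v[:,1]*np.sign(v[1,1]); 
    print(name,'mean',m,'rect',np.array(r[0]),np.array(r[1]),'axis ang from +y cw deg',np.degrees(np.arctan2(a[0],a[1])))
info('handle',blob(t,(254,197,270,214),lambda g:g<70),.186)
info('block',blob(t,(283,200,299,214),lambda g:g<70),.184)
info('rail',blob(t,(250,172,308,190),lambda g:g>140),.11)
info('sleeve',blob(t,(311,200,356,222),lambda g:g>140),.145)
d=blob(t,(246,190,275,219),lambda g:g>140); h=cv2.convexHull(d.astype(np.float32))
print('disc hull',cv2.fitEllipse(h[:,0]))
c,_=cv2.minEnclosingCircle(h); print('disc c',cast('top',c,.142))
print('block side centre check px', proj('side',[.528,-.149,.161]), proj('side',[.5375,-.0466,.172]))
for r in((263,195,280,220),(250,182,268,200)):
    p=blob(s,r,lambda g:g<60);print(p.min(0),p.max(0),p.mean(0))
q=proj('top',[.5876,-.182,.12]);print('ptr in top',q)
x=int(q[0]);print(t[int(q[1])-3:int(q[1])+4,x-7:x+8].mean(2).round())
E
```

```text
handle mean [ 0.5348 -0.0435] rect [ 0.5343 -0.0441] [0.0187 0.0426] axis ang from +y cw deg -36.10741162185625
block mean [ 0.5348 -0.1425] rect [ 0.5366 -0.1413] [0.0361 0.0429] axis ang from +y cw deg 40.70528181619915Traceback (most recent call last):
  File "<stdin>", line 14, in <module>
  File "<stdin>", line 9, in info
  File "h.py", line 4, in cast
    c=camera_info(n); C=-c['R'].T@c['t']
ValueError: time passes only in moves, steps and waits
```

```bash
sed -i 's/^def cast/CI={n:camera_info(n) for n in("top","side")}\ndef cast/; s/c=camera_info(n)/c=CI[n]/' h.py; cat > b.py <<'E'
from h import *
np.set_printoptions(precision=4,suppress=True,linewidth=150)
def blob(img,r,f):
    k=4; g=cv2.resize(img[r[1]:r[3],r[0]:r[2]].mean(2),None,fx=k,fy=k,interpolation=cv2.INTER_CUBIC)
    n,l,st,c=cv2.connectedComponentsWithStats(f(g).astype(np.uint8)); i=1+np.argmax(st[1:,4])
    p=np.argwhere(l==i)[:,::-1]; return (p+.5)/k-.5+np.array(r[:2])
def info(name,p,z,cam='top'):
    w=np.array([cast(cam,q,z)[:2] for q in p],np.float32); r=cv2.minAreaRect(w); m=w.mean(0)
    e,v=np.linalg.eigh(np.cov((w-m).T)); a=v[:,1]*np.sign(v[1,1]); 
    print(name,'mean',m,'rect',np.array(r[0]),np.array(r[1]),'axis ang from +y cw deg',np.degrees(np.arctan2(a[0],a[1])))
E
python3 - <<'E'
from b import *
t=np.load('pics/top0.npy'); s=np.load('pics/side0.npy')
info('handle',blob(t,(254,197,270,214),lambda g:g<70),.186)
info('block',blob(t,(284,200,298,213),lambda g:g<45),.184)
info('rail',blob(t,(250,172,308,190),lambda g:g>140),.11)
info('sleeve',blob(t,(311,200,356,222),lambda g:g>140),.145)
d=blob(t,(246,190,275,219),lambda g:g>140); h=cv2.convexHull(d.astype(np.float32))
c,r=cv2.minEnclosingCircle(h); print('disc c',cast('top',c,.142),r)
print('side px', proj('side',[.528,-.149,.161]), proj('side',[.5375,-.0466,.172]))
for r in((263,195,280,220),(250,182,268,200)):
    p=blob(s,r,lambda g:g<50);print(p.min(0),p.max(0),p.mean(0))
q=proj('top',[.5876,-.182,.12]);print('ptr in top',q)
x=int(q[0]);print(t[int(q[1])-3:int(q[1])+4,x-7:x+8].mean(2).round())
E
```

```text
handle mean [ 0.5348 -0.0435] rect [ 0.5343 -0.0441] [0.0187 0.0426] axis ang from +y cw deg -36.10741162185625
block mean [ 0.5304 -0.1467] rect [ 0.53   -0.1471] [0.0235 0.0187] axis ang from +y cw deg -3.4451026806814267
rail mean [ 0.627  -0.1033] rect [ 0.6271 -0.1039] [0.0518 0.2018] axis ang from +y cw deg 0.9645194506023187
sleeve mean [ 0.5266 -0.2848] rect [ 0.5309 -0.2925] [0.1476 0.0489] axis ang from +y cw deg 9.554419159322752
disc c [ 0.5397 -0.0518  0.142 ] 12.403995513916016
side px [271.0221 209.0239] [259.1988 189.3386]
[269.375 206.375] [270.625 210.625] [269.875 208.632]
[255.375 186.375] [260.375 192.875] [257.3379 189.611 ]
ptr in top [298.7504 191.9841]
[[126. 126. 124. 122. 108.  89.  73.  80. 100. 117. 126. 126. 126. 127. 126.]
 [126. 127. 125. 120. 104.  83.  74.  85. 106. 122. 126. 125. 126. 124. 125.]
 [126. 126. 126. 121. 102.  82.  76.  88. 108. 121. 126. 125. 126. 126. 126.]
 [127. 128. 126. 118. 100.  80.  78.  92. 112. 123. 126. 125. 124. 126. 125.]
 [127. 127. 124. 111.  89.  77.  79.  95. 113. 123. 125. 126. 124. 126. 125.]
 [126. 127. 123. 105.  84.  72.  78.  95. 115. 122. 125. 125. 125. 126. 127.]
 [125. 126. 119. 100.  80.  74.  79.  95. 115. 124. 125. 126. 126. 124. 126.]]
```

Call:
carry_out(motion=[[[0,0,0,7,0.06],[0,0,0,7,0.06],[0,0,0,7,0.06],[0,0,0,7,0.06],[0,0,0,7,0.06],[-0.04,-0.005,0,0,0.06],[-0.04,-0.005,0,0,0.06],[-0.04,-0.005,0,0,0.06],[-0.04,-0.005,0,0,0.06],[-0.04,-0.005,0,0,0.06]]])

```text
t: 1.93
tcp_pos: [0.2931, 0.3892, 0.304]
orientation: [[-0.588, 0.809, 0.0], [0.809, 0.588, 0.0], [-0.0, 0.0, -1.0]]
ft_force: [0.8, -0.5, -0.5]
grip_width: 0.0597
grip_force: 0.0
```

Call:
carry_out(motion=[[[-0.04,-0.005,0,0,0.06],[-0.04,-0.005,0,0,0.06],[-0.04,-0.005,0,0,0.06],[-0.04,-0.005,0,0,0.06],[-0.04,-0.005,0,0,0.06],[-0.04,-0.005,0,0,0.06],[-0.04,-0.005,0,0,0.06],[-0.04,-0.005,0,0,0.06],[-0.04,-0.005,0,0,0.06],[-0.04,-0.005,0,0,0.06]]])

```text
t: 2.77
tcp_pos: [0.4879, 0.0357, 0.3042]
orientation: [[-0.587, 0.809, 0.001], [0.809, 0.587, 0.0], [-0.0, 0.0, -1.0]]
ft_force: [0.6, 1.2, -0.3]
grip_width: 0.0601
grip_force: 0.0
```

Call:
carry_out(motion=[[[-0.04,-0.004,0,0,0.06],[-0.03,0,0,0,0.06],[0,0,0,0,0.06]]])

```text
t: 3.02
tcp_pos: [0.5291, -0.0262, 0.3044]
orientation: [[-0.584, 0.811, 0.004], [0.811, 0.584, -0.003], [-0.005, 0.002, -1.0]]
ft_force: [0.6, -0.2, -0.1]
grip_width: 0.06
grip_force: 0.0
```

```bash
cat > st.py <<'E'
from b import *
import sys
def st(goal=None):
    s=observe(); R=s['orientation']; p=s['tcp_pos']
    print('t',s['t'],'tcp',p,'yang',np.degrees(np.arctan2(R[1,1],R[0,1])),'w',s['grip_width'],'gf',s['grip_force'],'ft',s['ft_force'])
    if goal is not None: print('move xyz',R.T@(np.array(goal)-p))
E
python3 - <<'E'
from st import *
st([.535,-.0445,.226])
im=get_image('side')[130:260,190:340]; cv2.imwrite('pics/k1.png',cv2.resize(im,None,fx=4,fy=4,interpolation=cv2.INTER_CUBIC))
E
```

```text
t 3.0167 tcp [ 0.5291 -0.0262  0.3044] yang 35.76063341497008 w 0.0599790456046517 gf 0.0 ft [ 0.6378 -0.189  -0.0591]
move xyz [-0.0179 -0.0061  0.0784]
```

View pics/k1.png

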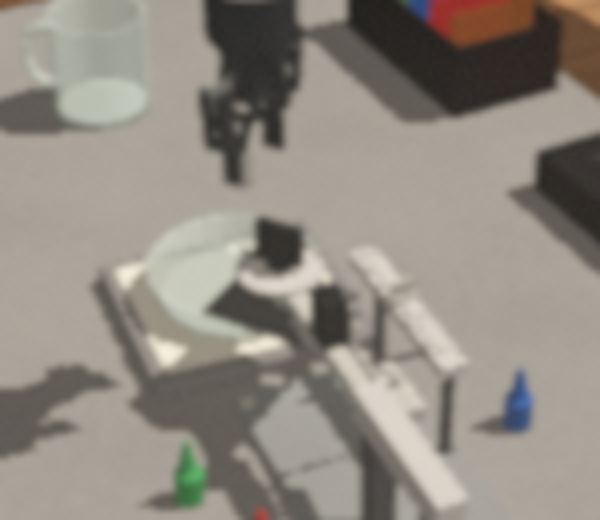

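Call:
carry_out(motion=[[[-0.018,-0.006,0,0,0.06],[0,0,0.025,0,0.06],[0,0,0.025,0,0.06],[0,0,0.02,0,0.06],[0,0,0.008,0,0.06],[0,0,0,0,0.06]]])

```text
t: 3.57
tcp_pos: [0.5291, -0.0383, 0.2241]
orientation: [[-0.588, 0.809, -0.005], [0.809, 0.588, 0.001], [0.004, -0.003, -1.0]]
ft_force: [-0.0, -0.3, 0.5]
grip_width: 0.0601
grip_force: 0.0
```

```bash
python3 - <<'E'
from st import *
st([.535,-.0445,.226])
ims=[]
for n,(x,y) in(('side',(215,150)),('top',(225,165))):
    im=get_image(n)[y:y+75,x:x+75]; ims.append(cv2.resize(im,None,fx=5.3,fy=5.3,interpolation=cv2.INTER_CUBIC))
cv2.imwrite('pics/k2.png',np.hstack(ims))
E
```

```text
t 3.5667 tcp [ 0.5291 -0.0383  0.2241] yang 36.0318155784493 w 0.06010384442134963 gf 0.0 ft [-0.0114 -0.27    0.524 ]
move xyz [-0.0085  0.0011 -0.0019]
```

View pics/k2.png

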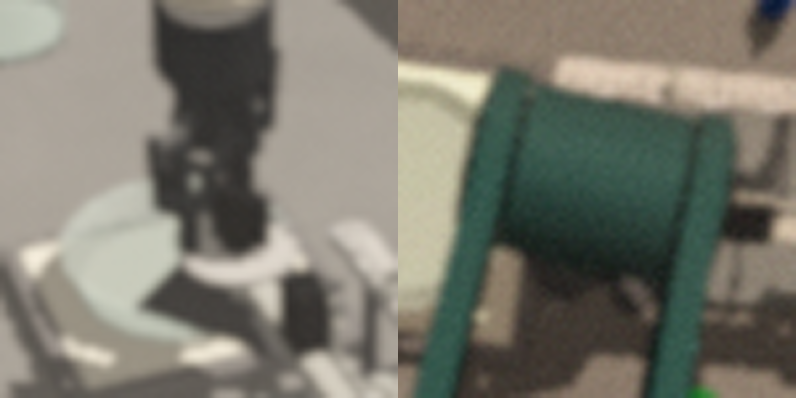

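Call:
carry_out(motion=[[[-0.008,0.001,-0.001,0,0.06],[0,0,0,0,0.03],[0,0,0,0,0.02],[0,0,0,0,0.01],[0,0,0,0,0.005],[0,0,0,0,0.005],[0,0,0,0,0.005],[0,0,0,0,0.005]]], squeeze=20)

```text
t: 4.33
tcp_pos: [0.539, -0.0436, 0.2279]
orientation: [[-0.587, 0.81, 0.006], [0.81, 0.587, 0.003], [-0.001, 0.006, -1.0]]
ft_force: [7.7, 10.0, -0.7]
grip_width: 0.0113
grip_force: 29.1
```

```bash
python3 -c "
from st import *
st([.535,-.0445,.226]);print(observe()['moment'])"
```

```text
t 4.3333 tcp [ 0.539  -0.0436  0.2279] yang 35.93696503742093 w 0.011280049807110611 gf 29.09827172756195 ft [ 7.7417  9.9965 -0.7321]
move xyz [ 0.0016 -0.0037  0.0018]
[ 1.1189 -0.7833  0.0448]
```

Call:
carry_out(motion=[[[0,0.005,0,0,0.005],[0,0,0,0,0.005]]])

```text
t: 4.5
tcp_pos: [0.5397, -0.0424, 0.2277]
orientation: [[-0.588, 0.809, -0.002], [0.809, 0.588, -0.001], [0.0, -0.002, -1.0]]
ft_force: [-5.6, -1.9, 10.3]
grip_width: 0.0116
grip_force: 30.7
```

Call:
carry_out(motion=[[[0,-0.001,0,4,0.005],[0,0,0,5,0.005],[0,0,0,5,0.005],[0,0,0,5,0.005]]])

```text
t: 4.83
tcp_pos: [0.5398, -0.043, 0.2278]
orientation: [[-0.288, 0.958, 0.001], [0.958, 0.288, -0.001], [-0.001, 0.0, -1.0]]
ft_force: [-0.7, 0.2, 4.7]
grip_width: 0.0112
grip_force: 30.1
```

```bash
python3 -c "
from st import *
st([.539,-.0430,.226]);print(observe()['moment'])"
```

```text
t 4.8333 tcp [ 0.5398 -0.043   0.2278] yang 16.753734159591886 w 0.011223319205942748 gf 30.09534001350403 ft [-0.7037  0.2423  4.7077]
move xyz [ 0.0003 -0.0008  0.0018]
[-0.0037  0.3142  0.0771]
```

```bash
python3 - <<'E'
from st import *
t=np.load('pics/top0.npy').mean(2)
def edge(c0,c1,r0,r1,z,sgn,name):
    P=[]
    for c in range(c0,c1):
        col=cv2.GaussianBlur(t[r0:r1,c:c+1],(1,3),.7)[:,0]; g=np.diff(col)*sgn; i=int(np.argmax(g)); 
        if 0<i<len(g)-1:
            d=(g[i-1]-g[i+1])/(2*(g[i-1]-2*g[i]+g[i+1])); P.append(cast('top',(c,r0+i+.5+d),z)[:2])
    P=np.array(P,np.float32); v=cv2.fitLine(P,cv2.DIST_HUBER,0,.001,.001)[:,0]
    print(name,len(P),np.degrees(np.arctan(v[0]/v[1])),'x at y=-.2:',v[2]+(-.2-v[3])*v[0]/v[1])
# sleeve rows around 207..215
edge(314,348,200,213,.15,1,'sleeve top'); edge(314,333,208,222,.15,-1,'sleeve bot')
edge(258,302,170,181,.11,1,'rail top'); edge(258,302,177,190,.11,-1,'rail bot')
edge(274,284,198,207,.138,1,'bar top');edge(274,284,204,214,.138,-1,'bar bot');edge(300,308,200,208,.138,1,'bar2top');edge(300,308,206,215,.138,-1,'bar2bot')
E
```

```text
sleeve top 33 3.939985 x at y=-.2: 0.5401405
sleeve bot 19 3.1506066 x at y=-.2: 0.51557577
rail top 44 3.4269216 x at y=-.2: 0.63500303
rail bot 44 4.2866035 x at y=-.2: 0.61026037
bar top 10 2.4578137 x at y=-.2: 0.5399757
bar bot 10 4.370137 x at y=-.2: 0.52022684
bar2top 5 0.92085046 x at y=-.2: 0.53730613
bar2bot 8 3.8804667 x at y=-.2: 0.5202913
```

Call:
carry_out(motion=[[[0,0,0,5,0.005],[0,0,0,5,0.005],[0,0,0,5,0.005],[0,0,0,5.5,0.005],[0,0,0,0,0.005],[0,0,0,0,0.005],[0,0,0,0,0.005]]])

```text
t: 5.42
tcp_pos: [0.5402, -0.043, 0.2278]
orientation: [[0.059, 0.998, 0.001], [0.998, -0.059, -0.0], [-0.0, 0.001, -1.0]]
ft_force: [0.2, -0.1, 6.2]
grip_width: 0.0116
grip_force: 30.1
```

```bash
python3 -c "
from st import *
st([.5398,-.0430,.226]);print(observe()['moment'])"
```

```text
t 5.4167 tcp [ 0.5402 -0.043   0.2278] yang -3.3866442781284127 w 0.011588697058582087 gf 30.116384625434875 ft [ 0.2008 -0.0746  6.1745]
move xyz [-0.0001 -0.0004  0.0018]
[-0.0156  0.2443 -0.0452]
```

Call:
carry_out(motion=[[[0,0,0,0.4,0.005],[0,0,0,0,0.02],[0,0,0,0,0.04],[0,0,0,0,0.06],[0,0,-0.02,0,0.06],[0,0,-0.03,0,0.06],[-0.035,0.002,-0.01,0,0.06],[-0.035,0.002,0,0,0.06],[-0.035,0.001,0,0,0.06],[0,0,0,0,0.06]]])

```text
t: 6.25
tcp_pos: [0.5379, -0.1534, 0.2873]
orientation: [[0.071, 0.998, 0.001], [0.998, -0.071, -0.004], [-0.004, 0.002, -1.0]]
ft_force: [-0.1, 0.1, 0.3]
grip_width: 0.0598
grip_force: 0.0
```

```bash
python3 - <<'E'
from st import *
st([.538,-.148,.2175])
ims=[]
for n,(x,y) in(('side',(235,160)),('top',(240,165))):
    m=np.mean([get_image(n).astype(float) for _ in range(4)],0); np.save(f'pics/{n}1.npy',m)
    ims.append(cv2.resize(np.clip(m*1.3-20,0,255).astype(np.uint8)[y:y+75,x:x+75],None,fx=5.3,fy=5.3,interpolation=cv2.INTER_CUBIC))
cv2.imwrite('pics/k3.png',np.hstack(ims))
E
```

```text
t 6.25 tcp [ 0.5379 -0.1534  0.2873] yang -4.042963333722223 w 0.0598489656984425 gf 0.0 ft [-0.0732  0.081   0.2872]
move xyz [ 0.0057 -0.0004  0.0698]
```

View pics/k3.png

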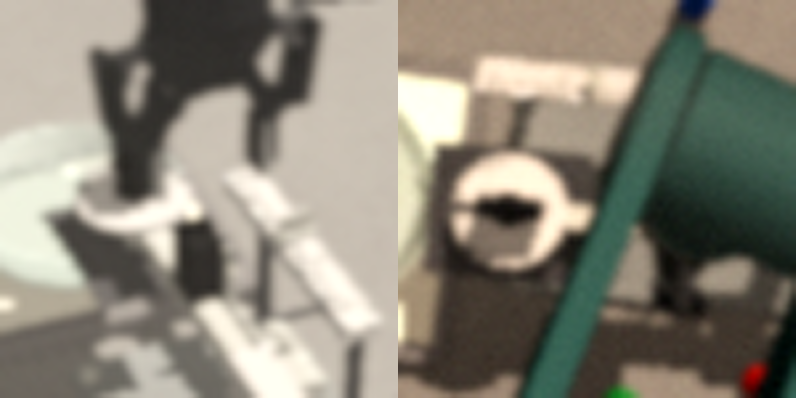

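Call:
carry_out(motion=[[[0.005,0,0,0,0.06],[0,0,0.025,0,0.06],[0,0,0.025,0,0.06],[0,0,0.012,0,0.06],[0,0,0.006,0,0.06],[0,0,0,0,0.06]]])

```text
t: 7.15
tcp_pos: [0.5372, -0.1421, 0.2176]
orientation: [[0.067, 0.998, -0.003], [0.998, -0.067, 0.001], [0.001, -0.003, -1.0]]
ft_force: [0.6, -0.4, -1.0]
grip_width: 0.0601
grip_force: 0.0
```

```bash
python3 -c "
from st import *
st([.538,-.148,.2175])"
```

```text
t 7.15 tcp [ 0.5372 -0.1421  0.2176] yang -3.868135813676633 w 0.06013404538217113 gf 0.0 ft [ 0.5686 -0.363  -1.0085]
move xyz [-0.0059  0.0012  0.0001]
```

Call:
carry_out(motion=[[[-0.006,0.001,0,0,0.05],[0,0,0,0,0.04],[0,0,0,0,0.03],[0,0,0,0,0.02],[0,0,0,0,0.02],[0,0,0,0,0.02],[0,0,0,0,0.02],[0,0,0,0,0.02]]], squeeze=30)

```text
t: 7.82
tcp_pos: [0.535, -0.1493, 0.2201]
orientation: [[0.068, 0.998, -0.007], [0.998, -0.068, -0.0], [-0.001, -0.007, -1.0]]
ft_force: [-14.4, -1.7, 11.3]
grip_width: 0.0272
grip_force: 30.2
```

```bash
python3 -c "
from st import *
st()"
```

```text
t 7.8167 tcp [ 0.535  -0.1493  0.2201] yang -3.894864416768127 w 0.02718199048918156 gf 30.1837956905365 ft [-14.4433  -1.6504  11.3124]
```

Call:
carry_out(motion=[[[0,-0.003,0,0,0.02],[0,0,0,0,0.02],[0.005,0,0,0,0.02],[0.01,0,0,0,0.02],[0.01,0,0,0,0.02],[0.01,0,0,0,0.02],[0.01,0,0,0,0.02],[0.005,0,0,0,0.02],[0,0,0,0,0.02],[0,0,0,0,0.02]]])

```text
t: 8.65
tcp_pos: [0.5382, -0.0992, 0.2202]
orientation: [[0.068, 0.998, -0.001], [0.998, -0.068, -0.001], [-0.001, -0.001, -1.0]]
ft_force: [-7.1, -2.0, 8.0]
grip_width: 0.0274
grip_force: 33.6
```

```bash
python3 - <<'E'
from st import *
st()
ims=[]
for n,(x,y) in(('side',(240,170)),('top',(240,165))):
    m=np.mean([get_image(n).astype(float) for _ in range(8)],0); np.save(f'pics/{n}2.npy',m)
    ims.append(cv2.resize(np.clip(m*1.3-20,0,255).astype(np.uint8)[y:y+60,x:x+60],None,fx=6.6,fy=6.6,interpolation=cv2.INTER_CUBIC))
cv2.imwrite('pics/k4.png',np.hstack(ims))
E
```

```text
t 8.65 tcp [ 0.5382 -0.0992  0.2202] yang -3.877475606671593 w 0.02737812430992154 gf 33.62369120121002 ft [-7.1213 -1.9824  7.9863]
```

View pics/k4.png

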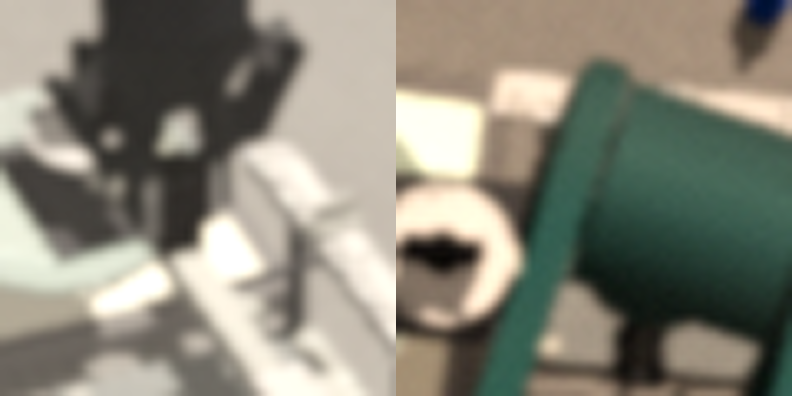

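```bash
python3 - <<'E'
from st import *
np.set_printoptions(linewidth=220)
a=np.load('pics/side0.npy').mean(2);b=np.load('pics/side2.npy').mean(2)
print('old cols284-299 rows214-224');print((a-b)[214:225,284:300].round().astype(int))
print('new cols274-288 rows207-219');print((b-a)[207:220,274:289].round().astype(int))
print('fin side0 rows 195-207 cols 283-302');print(a[194:208,283:302].round().astype(int))
t=np.load('pics/top0.npy').mean(2)
print('fin top0 rows 175-187 cols 268-284');print(t[175:188,268:285].round().astype(int))
print(proj('side',[.62,-.1004,.12]),proj('top',[.62,-.1004,.12]))
E
```

```text
old cols284-299 rows214-224
[[ -3  -2  -3  -3  -3  -3  -3  -3  -3  -3  -3  -3  -3  -3  -3  -3]
 [ -1  -2  -2  -3  -3  -3  -3  -3  -3  -3  -3  -3  -4  -3  -3  -3]
 [ -1  -1  -3  -3  -3  -3  -4  -4  -5  -8  -9  -8  -6  -4  -4  -3]
 [ -1  -3  -4  -4  -5  -7 -10 -13 -16 -22 -25 -20 -12  -6  -4  -3]
 [ -2  -9 -15 -15 -17 -21 -28 -32 -36 -38 -35 -24 -12  -5  -4  -3]
 [ -2 -21 -32 -35 -36 -40 -40 -38 -34 -28 -20 -12  -6  -4  -3  -3]
 [ -3 -20 -28 -29 -29 -28 -24 -18 -13 -10  -6  -4  -3  -3  -3  -3]
 [ -2  -9 -11 -11 -10  -9  -7  -5  -4  -3  -3  -3  -3  -3  -3  -3]
 [  9   6   4   0  -2  -3  -3  -3  -3  -3  -3  -3  -3  -3  -3  -3]
 [ 19  29  29  16   3  -2  -3  -3  -3  -3  -3  -3  -3  -4  -3  -3]
 [ 14  32  45  37  12  -1  -3  -3  -3  -3  -3  -3  -3  -3  -3  -3]]
new cols274-288 rows207-219
[[182 178 148  97  51  22   8   4   3   2   2   1   1   0   0]
 [182 181 163 124  81  41  15   4   2   3   4   1  -7 -11  -8]
 [181 182 167 131  90  50  17   0  -3   0   6  -1 -18 -25 -19]
 [180 180 163 121  75  36   4 -14 -17  -9   5  -1 -16 -19 -12]
 [169 167 146  96  44   4 -23 -32 -28 -16  -1   1  -4 
[... 1955 characters left out ...]
174 171 166 163 157]
 [192 190 184 183 187 189 186 178 168 168 177 185 188 186 184 180 177]
 [186 183 179 178 186 187 179 170 163 166 177 186 189 190 188 186 180]
 [175 177 176 177 182 176 158 144 144 158 172 180 184 185 186 185 178]
 [164 168 168 171 179 171 148 127 129 152 165 171 177 178 179 181 175]
 [142 146 147 155 167 168 149 126 126 143 155 160 166 168 174 181 177]
 [129 131 133 135 143 146 138 123 120 130 136 141 146 151 161 173 173]
 [128 129 128 128 128 128 127 124 122 125 128 128 130 133 139 146 146]
 [126 129 128 128 127 126 126 125 125 125 126 125 126 124 126 127 127]
 [121 127 129 130 128 127 126 126 126 124 125 126 126 126 126 125 124]]
[287.9779 203.0819] [276.2223 182.5136]
```

```bash
python3 - <<'E'
from st import *
a=np.load('pics/side0.npy').mean(2);b=np.load('pics/side2.npy').mean(2)
def ridge(d,cols,r0,r1,nm):
    P=[]
    for c in cols:
        w=np.clip(-d[r0:r1,c]-5,0,None); r=(w*np.arange(r0,r1)).sum()/w.sum(); X=cast('side',(c,r),.12); P.append((c,r,X[0],X[1]))
    P=np.array(P); v=np.polyfit(P[:,2],P[:,3],1); print(nm,P[[0,-1]],'slope deg',np.degrees(np.arctan(v[0])),'y at x=.59',np.polyval([-np.tan(np.radians(3.75)),P[:,3].mean()+np.tan(np.radians(3.75))*P[:,2].mean()],.59))
ridge(a-b,range(286,295),215,222,'home'); ridge(b-a,[281,282,283],207,215,'new')
print('tip home',cast('side',(295,217.3),.12),'tip new',cast('side',(288.6,208.8),.12))
# bottles
for nm,f in(('red',lambda h:(h[...,2]>1.6*h[...,1])&(h[...,2]>1.6*h[...,0])),('green',lambda h:(h[...,1]>1.4*h[...,2])&(h[...,1]>1.3*h[...,0])),('blue',lambda h:(h[...,0]>1.5*h[...,2])&(h[...,0]>1.2*h[...,1]))):
    for n,r in(('top',(270,155,320,245)),('side',(225,215,335,285))):
        im=np.load(f'pics/{n}0.npy'); m=f(im); m[:r[1]]=0;m[r[3]:]=0;m[:,:r[0]]=0;m[:,r[2]:]=0
        k,l,st_,c=cv2.connectedComponentsWithStats(m.astype(np.uint8)); i=1+np.argmax(st_[1:,4]); print(nm,n,c[i],st_[i,4],cast(n,c[i],.026)[:2],cast(n,c[i],.05)[:2])
# bolts: bright local max
for n,C in(('top',[(341.5,189),(339,225)]),('side',[(326.3,273.7),(287.8,287.8)])):
    im=np.load(f'pics/{n}0.npy').mean(2)
    for u,v in C:
        u0,v0=int(round(u)),int(round(v)); p=im[v0-3:v0+4,u0-3:u0+4]; w=np.clip(p-np.percentile(p,70),0,None); yy,xx=np.mgrid[v0-3:v0+4,u0-3:u0+4]
        q=((w*xx).sum()/w.sum(),(w*yy).sum()/w.sum()); print('bolt',n,q,cast(n,q,.015)[:2])
print('handle side px for robot pos',proj('side',[.5398,-.043,.164]),'cam',proj('side',[.536,-.045,.164]), 'top',proj('top',[.5398,-.043,.186]))
m=np.load('pics/side0.npy').mean(2)
print(m[180:202,248:268].round().astype(int))
E
```

```text
home [[286.     219.3754   0.5699  -0.174 ]
 [294.     217.8576   0.5969  -0.1795]] slope deg -10.444010136523092 y at x=.59 -0.17800283092906793
new [[281.     211.1532   0.5769  -0.1283]
 [283.     210.9081   0.5834  -0.1303]] slope deg -16.86377484029971 y at x=.59 -0.12983982741024588
tip home [ 0.6013 -0.1786  0.12  ] tip new [ 0.6058 -0.1292  0.12  ]
red top [308.3729 236.339 ] 59 [ 0.4284 -0.2314] [ 0.4287 -0.2281]
red side [255.4381 266.4571] 105 [ 0.4262 -0.2337] [ 0.4162 -0.2552]
green top [281.4571 240.9143] 35 [ 0.4091 -0.1296] [ 0.4097 -0.1278]
green side [237.2667 249.9333] 60 [ 0.4066 -0.1376] [ 0.3971 -0.1614]
blue top [295.8  164.44] 25 [ 0.7022 -0.1802] [ 0.6984 -0.1776]
blue side [319.28 231.36] 50 [ 0.6981 -0.1863] [ 0.6813 -0.2089]
bolt top (np.float64(340.91241728298945), np.float64(188.68703775788245)) [ 0.6136 -0.3568]
bolt top (np.float64(339.36571428571426), np.float64(223.57379894179894)) [ 0.4793 -0.3514]
bolt side (np.float64(326.33956299395635), np.float64(273.23249651324966)) [ 0.6143 -0.3539]
bolt side (np.float64(287.9729965700031), np.float64(287.640
[... 1255 characters left out ...]
50  50  50  50  51  71 128 177 193]
 [189 173 144 120 107  97  87  78  65  54  50  50  49  51  49  51  74 133 184 201]
 [182 157 129 119 118 116 113 104  84  62  51  50  50  50  55  64  88 141 186 205]
 [177 150 127 125 126 124 123 116  97  73  59  53  54  61  79 103 129 164 194 208]
 [176 155 149 153 148 134 126 121 110  95  83  76  79  96 118 144 169 190 204 210]
 [175 165 176 186 179 157 140 134 131 127 122 117 126 148 164 177 193 204 209 210]
 [161 155 179 198 198 185 173 169 168 168 167 166 173 188 198 202 206 209 210 208]
 [129 124 158 186 199 200 200 200 200 200 200 200 202 206 209 210 209 208 206 200]
 [ 90  89 118 153 177 192 200 204 207 208 209 209 209 209 208 207 204 200 191 178]]
```

Call:
carry_out(motion=[[[0.005,-0.001,0,0,0.02],[0.01,0,0,0,0.02],[0.01,0,0,0,0.02],[0.005,0,0,0,0.02],[0,0,0,0,0.02],[0,0,0,0,0.02],[0,0,0,0,0.02]]])

```text
t: 10.03
tcp_pos: [0.5402, -0.0696, 0.2202]
orientation: [[0.068, 0.998, 0.001], [0.998, -0.068, -0.002], [-0.002, 0.001, -1.0]]
ft_force: [-3.2, -1.5, 5.7]
grip_width: 0.027
grip_force: 31.5
```

```bash
python3 - <<'E'
from st import *
np.set_printoptions(linewidth=220)
st()
for n in('side','top'):
    m=np.mean([get_image(n).astype(float) for _ in range(16)],0); np.save(f'pics/{n}3.npy',m)
a=np.load('pics/side2.npy').mean(2);b=np.load('pics/side3.npy').mean(2)
print('diff rows197-211 cols 272-294');print((b-a)[196:212,272:295].round().astype(int))
print('raw');print(b[196:212,272:297].round().astype(int))
for y in(-.1,): 
  for x,z in((.612,.12),(.58,.12),(.612,.133),(.612,.115),(.632,.133),(.632,.115)): print(x,z,proj('side',[x,y-(x-.612)*.0655,z]))
m=np.load('pics/side3.npy')[180:222,255:312]; cv2.imwrite('pics/k5.png',cv2.resize(np.clip(m*1.3-30,0,255).astype(np.uint8),None,fx=14,fy=14,interpolation=cv2.INTER_CUBIC))
E
```

```text
t 10.0333 tcp [ 0.5402 -0.0696  0.2202] yang -3.9001883186244406 w 0.027012570135709863 gf 31.46738827228546 ft [-3.1877 -1.5072  5.7026]
diff rows197-211 cols 272-294
[[ 54  52  47  21   4   0  -1  -1   0   0   0   0   0  -1  -1  -1   0   0   0  -1   0   0   0]
 [ 65  50  44  20   4  -1  -1   0   0   0  -1  -1  -1   0   0   0   0  -1  -1  -1   0   0   0]
 [ 83  55  42  18   4  -1  -1   0   0   0   0   0   0   0   0   0   0   0   0   0  -1  -1  -1]
 [100  66  43  18   3  -1   0  -1  -1  -1   0   0   0  -1   0   0   0  -1   0   0  -1  -1  -1]
 [112  78  47  17   2  -1  -1   0   0   0   0   0   0   0   0   0  -1   0   0  -1   0   0   0]
 [113  77  41  13   1  -1   0   0   0   0  -1   0   0  -1   0   0  -1  -1   0   0   0  -1   0]
 [ 92  55  27   8   0   0   0   0  -1  -1  -1  -1  -1  -2  -1  -1  -1  -1   0   0   0  -1   0]
 [ 51  27  12   3   0  -1  -1  -1  -3  -6  -8  -6  -5  -5  -3  -1  -1  -1  -1   0   0   0   0]
 [ 18   6   1  -2  -5  -6  -7  -9 -15 -22 -24 -19 -12  -9  -5  -2  -1   0   0  -1   0  -1  -1]
 [  4  -4 -10 -16 -23 -25 -25 -28 -35 -38 -35 -25 -12  -6  -3  -1   0  -1  -1
[... 1730 characters left out ...]
4 175 173 177 181 175 159 145 145 150 148 124  91  85 104 122 148 176 188 194 202 209 208 201 187]
 [181 185 194 209 217 213 194 169 155 154 149 124  90  88 113 130 144 167 181 187 195 203 204 200 195]
 [206 211 215 224 231 228 214 189 163 153 146 121  89  93 123 140 142 150 168 180 189 197 199 201 203]
 [208 209 212 221 229 231 223 201 171 154 144 119  88  95 128 147 147 142 150 167 184 196 200 204 208]
 [202 198 196 204 216 221 214 195 169 153 143 117  88  96 130 151 154 146 140 147 169 190 196 201 207]]
0.612 0.12 [285.895  203.6843]
0.58 0.12 [277.4194 206.0373]
0.612 0.133 [285.9645 200.6396]
0.612 0.115 [285.8684 204.8469]
0.632 0.133 [291.2311 199.1903]
0.632 0.115 [291.0976 203.3904]
```

View pics/k5.png

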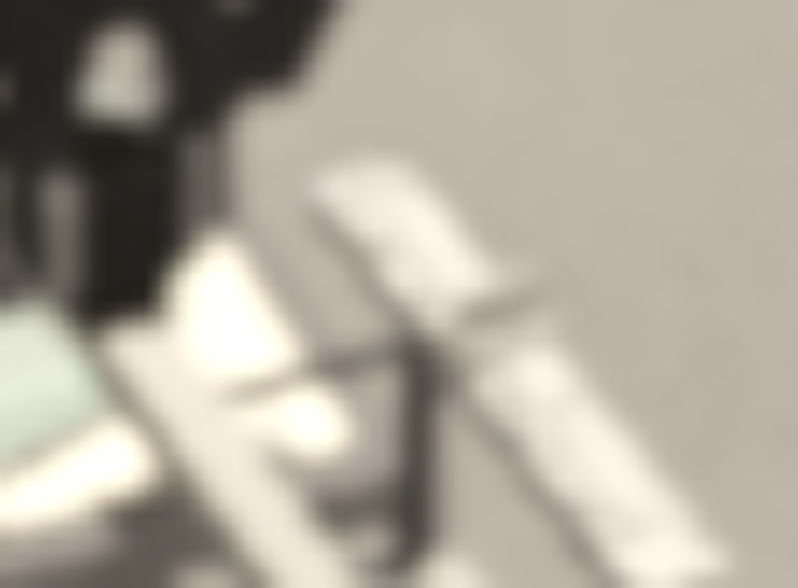

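```bash
python3 - <<'E'
from st import *
from scipy.optimize import least_squares
t=np.load('pics/top1.npy').mean(2)
# disc edge (unoccluded by arm cols<~275), radial gradient
c0=np.array([260.75,204.6]); P=[]
for a in np.radians(np.arange(0,360,6)):
    r=np.arange(7,15,.25); q=c0+np.outer(r,[np.cos(a),np.sin(a)])
    v=cv2.remap(t.astype(np.float32),q[:,0].astype(np.float32)[None],q[:,1].astype(np.float32)[None],cv2.INTER_CUBIC)[0]
    g=-np.diff(v); i=np.argmax(g)
    if g[i]>8 and 0<i<len(g)-1: P.append(cast('top',c0+(r[i]+.125)*np.array([np.cos(a),np.sin(a)]),.142)[:2])
P=np.array(P); f=least_squares(lambda p:np.hypot(*(P-p[:2]).T)-p[2],[.537,-.045,.038],loss='soft_l1',f_scale=.001).x
print('disc top',f,len(P),'robot .5398 -.043')
# home-side rider in rows and pointer ridge in side3
a=np.load('pics/side2.npy').mean(2);b=np.load('pics/side3.npy').mean(2); d=b-a
for c in range(276,285):
    w=np.clip(-d[202:209,c]-4,0,None); r=(w*np.arange(202,209)).sum()/w.sum(); X=cast('side',(c,r),.12); print(c,round(r,2),X[:2],'y at x=.612',X[1]-.0655*(.612-X[0]))
for z in(.13,.133,.135): print('fin top side',z,[cast('side',q,z)[:2] for q in((290.5,199.1),(291.5,198.9))])
print('fin top-view dark',cast('top',(276.4,178.5),.125)[:2],cast('top',(275.4,183),.12)[:2])
E
```

```text
disc top [ 0.5388 -0.0456  0.0389] 52 robot .5398 -.043
276 206.35 [ 0.5749 -0.0971] y at x=.612 -0.09956294473177559
277 206.12 [ 0.5785 -0.0976] y at x=.612 -0.09982753816854081
278 205.89 [ 0.5821 -0.0981] y at x=.612 -0.10007093532190207
279 205.63 [ 0.5858 -0.0985] y at x=.612 -0.10018202783841416
280 205.38 [ 0.5895 -0.0989] y at x=.612 -0.1003269736925362
281 205.11 [ 0.5933 -0.0991] y at x=.612 -0.10032487212201513
282 204.86 [ 0.597  -0.0995] y at x=.612 -0.10046322062832197
283 204.74 [ 0.6003 -0.1005] y at x=.612 -0.10128956298050767
284 204.44 [ 0.6042 -0.1007] y at x=.612 -0.10118206823524435
fin top side 0.13 [array([ 0.6322, -0.0962]), array([ 0.6358, -0.0968])]
fin top side 0.133 [array([ 0.6301, -0.0997]), array([ 0.6337, -0.1003])]
fin top side 0.135 [array([ 0.6286, -0.102 ]), array([ 0.6322, -0.1026])]
fin top-view dark [ 0.6339 -0.1005] [ 0.6182 -0.0975]
```

Call:
carry_out(motion=[[[0.0015,-0.001,0,0,0.02],[0,0,0,0,0.02],[0,0,0,0,0.02],[0,0,0,0,0.02],[0,0,0,0,0.02]]])

```text
t: 12.05
tcp_pos: [0.5401, -0.0683, 0.2202]
orientation: [[0.068, 0.998, 0.003], [0.998, -0.068, -0.002], [-0.002, 0.003, -1.0]]
ft_force: [-1.6, -4.4, 7.3]
grip_width: 0.0275
grip_force: 30.7
```

```bash
python3 - <<'E'
from st import *
st(); a=np.load('pics/side2.npy').mean(2)
b=np.mean([get_image('side').astype(float) for _ in range(10)],0).mean(2); d=b-a
for c in range(278,284):
    w=np.clip(-d[202:209,c]-4,0,None); r=(w*np.arange(202,209)).sum()/w.sum(); X=cast('side',(c,r),.12); print(c,X[:2],X[1]-.0655*(.612-X[0]))
t=get_image('top').mean(2); st()
# handle angle in the top view
info('handle',blob(np.repeat(t[...,None],3,2),(225,193,258,216),lambda g:g<70),.186)
E
```

```text
t 12.05 tcp [ 0.5401 -0.0683  0.2202] yang -3.909141938362216 w 0.027498519200914256 gf 30.686132311820984 ft [-1.574  -4.4023  7.3256]
278 [ 0.5828 -0.097 ] -0.09889758529708094
279 [ 0.5866 -0.0972] -0.09885172588105538
280 [ 0.5903 -0.0974] -0.09880722691035598
281 [ 0.5943 -0.0973] -0.09844042461104283
282 [ 0.5978 -0.098 ] -0.09896437960461808
283 [ 0.6009 -0.0994] -0.10013912742250924
t 12.6 tcp [ 0.5401 -0.0683  0.2202] yang -3.9080490884049475 w 0.027469857776803663 gf 30.690754652023315 ft [-1.5906 -4.2618  6.8101]
handle mean [0.5414 0.0366] rect [0.5413 0.0376] [0.0386 0.0187] axis ang from +y cw deg 4.455004656130695
```

```bash
python3 -c "
from plant import *
print(finish_job())"
```

```text
the job is handed in; nothing more can be done
None
```

I handed the job in with the arm held still, the lock button squeezed in and the knob within about 1° of zero; by my measurements the pointer is level with the fin, give or take 3 mm against the 4 mm allowed. The hand-in gave no verdict.

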